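# Check the mill's trip bar and reset it

### The arm

A 6-joint arm with a two-finger parallel gripper is mounted at the origin on the work surface. World frame = base frame: x ahead of the robot, y to its left, z up, the work surface at z = 0. Lengths are in m, angles in rad, forces in N, time in s.
With the tool pointing down it reaches from about 0.35 to 0.775 m from the base axis. Payload 7.3 kg.
Tool frame: the origin (TCP) lies at the very end of the fingers, on their centre line; the grasp point (between the pads) lies 19 mm behind it (pinch_z is the distance from the TCP to the grasp point, in m); z points along the fingers, y is the line along which they close (so a half turn about z gives the same grasp; the last joint's range is limited). The gripper opens to 92 mm and grips with 3 to 60 N. Pads are 19 mm wide; open, the fingers measure 130 mm over their backs; the gripper's body (75 mm by 190 mm) begins 47 mm behind the grasp point.
Start: joints at [-1.314, 0.342, 1.524, -0, 1.275, -0.146], TCP at [0.206, -0.483, 0.227] pointing down, gripper open.
Joint ranges: [-2.53, 2.53], [-0.77, 2.02], [0.04, 2.7], [-1, 4.14], [0.28, 2.66], [-3.11, 3.11]. Speed limits (rad/s): [2.57, 2.57, 3.14, 3.14, 3.14, 3.14].

### API

Orientations are given as [roll, pitch, yaw] about the fixed x, y, z axes, in that order (R = Rz(yaw) Ry(pitch) Rx(roll)).
In Python, from cell import * gives the robot as it stands.
- The arm moves only by the tool arm_command, never from a script. Its arguments are lists of equal length, an entry for each row: "fingers": the gripper command: -1 is fully open, 1 is shut, values between are in proportion; "travel": the shift along the tool's x, y, z in m, a list of three; "dr": the turn, a rotation vector about the tool's x, y, z in degrees, a list of three. In form: {"fingers": [fingers, ...], "travel": [[x, y, z], ...], "dr": [[wx, wy, wz], ...]}. A call has 1 to 8 rows; each row is the pose to reach, as a shift and turn from the pose commanded when the call began, along the tool's axes at that moment; what a row does not reach only later rows make up. A row lasts 1/12 s, in which the tool goes at most 41.7 mm and 7.16 degrees, less where a joint would pass 70% of its speed; a pose out of reach is approached as far as the arm can. A call with a gripper value outside its range is refused whole. The fingers move at their own pace and stop on an object; "squeeze" is the grip in N (left out, the last holds). Time passes only in rows, so rows that repeat a pose let the fingers close. It gives the time, the measured TCP pose, the force, the opening and the grip force at its end, in the units of the state.
- observe(): the state, without advancing time (a new reading comes with each control period).
- read_camera(name): name is "scene" or "side" or "wrist"; returns a dict with "color" (480x640x3 uint8, blue, green, red), "z_map" (480x640 float32, m along the optical axis (not along the pixel's ray), 0 where there is no reading), "fx", "fy", "cx", "cy" (pixels), "R" (3x3) and "t" (3): a world point X has camera coordinates R X + t. Camera axes: x right, y down, z forward; pixel columns grow to the right and rows downward; lengths in m; the calibration is good to about 2 mm. The wrist camera is an equidistant fisheye: a pixel r from the principal point sees the ray r / f radians off the axis. A picture is of the moment at which its call begins.
- hand_in(): hands the job in; it is judged then, once.
The state is a dict: "time": time; "qpos": joint angles; "qvel": joint speeds; "joint_efforts": joint torques, N m; "tool_pos": TCP position; "tool_rot": TCP orientation; "contact_force": force on the tool from outside, world axes, zero at the start; "torque": the same for the moment, N m; "opening": finger opening in m; "grip_force": force on a finger pad.
Only numpy, scipy, OpenCV 4.12 (cv2) and the standard library are available. Lean on these libraries where they do the work, as an engineer would, in place of code of your own. Each camera call takes 0.05 s, during which the arm holds its last target. There are 200 camera calls.

### The job

Check the mill's curved trip bar: with closed fingers, come down on top of it at the end beside the domed beacon, press it lightly, and run the fingertips along it to the other end, keeping it a little pressed all the way but never down on its stop, and landing and lifting off only at the ends. Then let the bar come up, press the reset button beside that end, and move clear. Do not grip or straddle the bar, and leave everything else where it stands.

Things in the scene. Friction and masses are not known exactly. Their poses are not given: they have to be found in the camera images.
- mill: low bench mill, fixed: blue housing 280 mm (its x) by 300 mm (its y), with a flat blue deck 90 mm above the bench. Origin under its centre on the bench; its own -x side faces roughly towards the robot, z up. A flat steel clamp plate (116 mm across, 6 mm thick) lies at the middle of the deck. Position and yaw change from start to start
- bar_centre (a point): centre of the bar's arc, on the deck surface in the middle of the mill
- bar (a joint): how far the trip bar is pressed down, in m: 0 up (at rest), 0.016 on its stop. A 16 mm round steel tube bent to an arc of 100 mm radius (centre line) about bar_centre, 82 degrees either way from the mill's -x direction, round the robot-facing side of the deck. Stays level wherever pressed; 1 N starts it, then 0.3 N per mm. Its top is 48 mm above the deck (138 mm above the bench) at rest
- bar_0 (a point): point on the top of the bar, on its centre line, 66 degrees round towards the mill's +y side from the arc's -x point (end of the run on the mill's +y side); consecutive points are 22 degrees (38 mm) apart along the arc; it goes down with the bar
- bar_1 (a point): point on the top of the bar, on its centre line, 44 degrees round towards the mill's +y side from the arc's -x point; consecutive points are 22 degrees (38 mm) apart along the arc; it goes down with the bar
- bar_2 (a point): point on the top of the bar, on its centre line, 22 degrees round towards the mill's +y side from the arc's -x point; consecutive points are 22 degrees (38 mm) apart along the arc; it goes down with the bar
- bar_3 (a point): point on the top of the bar, on its centre line, 0 degrees at the arc's -x point (middle of the bar); consecutive points are 22 degrees (38 mm) apart along the arc; it goes down with the bar
- bar_4 (a point): point on the top of the bar, on its centre line, 22 degrees round towards the mill's -y side from the arc's -x point; consecutive points are 22 degrees (38 mm) apart along the arc; it goes down with the bar
- bar_5 (a point): point on the top of the bar, on its centre line, 44 degrees round towards the mill's -y side from the arc's -x point; consecutive points are 22 degrees (38 mm) apart along the arc; it goes down with the bar
- bar_6 (a point): point on the top of the bar, on its centre line, 66 degrees round towards the mill's -y side from the arc's -x point (end of the run on the mill's -y side); consecutive points are 22 degrees (38 mm) apart along the arc; it goes down with the bar
- beacon: signal beacon, fixed on the deck beyond one end of the bar (either end, it changes from start to start): plain grey stepped dome 40 mm across and 60 mm high, with no button. Origin at the centre of its underside. Its axis is on the bar's circle, 112 degrees round from the -x point
- reset (a joint): travel of the reset push button in m: 0 up, 0.006 fully down (about 5 N), springs back. The button stands on the deck beyond the other end of the bar, likewise 112 degrees round: a low round grey housing (42 mm across, 12 mm high) with a 26 mm round black button standing 10 mm above it
- reset_top (a point): centre of the top face of the reset button (22 mm above the deck, 112 mm above the bench, at rest); goes down with it
- puck: steel grinding puck, 60 mm across, 46 mm high, standing on the clamp plate inside the curve of the bar; loose, to be left alone; origin at the centre of its underside
- cup: small aluminium cup, 46 mm across, 36 mm high, standing on the deck behind the puck; loose, to be left alone; origin at the centre of its underside
- jar: clear lidded jar, 60 mm across, 85 mm high, on the bench left of the mill; loose, to be left alone; origin at the centre of its underside
- jar2: white bottle, 52 mm across, 110 mm high, on the bench right of the mill; loose, to be left alone; origin at the centre of its underside
- brush: hand brush lying on the bench left of the mill; loose, to be left alone; origin at the centre of its underside (for the brush and wrench: near the middle of its length)
- wrench: steel wrench lying on the bench right of the mill; loose, to be left alone; origin at the centre of its underside (for the brush and wrench: near the middle of its length)

How it is judged:
On the way, in this order (a step that is already met when the one before it is completed fails the run):
1. the fingertips rest on the bar at the beacon end of the bar and keep it pressed down by more than 1.5 mm (value of joint bar above 0.0015 m and contact force between the fingers and mill above 0.3 N and ((horizontal distance between beacon and bar_0 below 0.1 m and horizontal distance between the grasp point and bar_0 below 0.015 m) or (horizontal distance between beacon and bar_6 below 0.1 m and horizontal distance between the grasp point and bar_6 below 0.015 m))), for 0.05 s.
2. the fingertips rest on the bar about a sixth of the way and keep it pressed down by more than 1.5 mm (value of joint bar above 0.0015 m and contact force between the fingers and mill above 0.3 N and ((horizontal distance between beacon and bar_0 below 0.1 m and horizontal distance between the grasp point and bar_1 below 0.015 m) or (horizontal distance between beacon and bar_6 below 0.1 m and horizontal distance between the grasp point and bar_5 below 0.015 m))), for 0.05 s.
3. the fingertips rest on the bar about a third of the way and keep it pressed down by more than 1.5 mm (value of joint bar above 0.0015 m and contact force between the fingers and mill above 0.3 N and ((horizontal distance between beacon and bar_0 below 0.1 m and horizontal distance between the grasp point and bar_2 below 0.015 m) or (horizontal distance between beacon and bar_6 below 0.1 m and horizontal distance between the grasp point and bar_4 below 0.015 m))), for 0.05 s.
4. the fingertips rest on the bar at the middle and keep it pressed down by more than 1.5 mm (value of joint bar above 0.0015 m and contact force between the fingers and mill above 0.3 N and ((horizontal distance between beacon and bar_0 below 0.1 m and horizontal distance between the grasp point and bar_3 below 0.015 m) or (horizontal distance between beacon and bar_6 below 0.1 m and horizontal distance between the grasp point and bar_3 below 0.015 m))), for 0.05 s.
5. the fingertips rest on the bar about two thirds of the way and keep it pressed down by more than 1.5 mm (value of joint bar above 0.0015 m and contact force between the fingers and mill above 0.3 N and ((horizontal distance between beacon and bar_0 below 0.1 m and horizontal distance between the grasp point and bar_4 below 0.015 m) or (horizontal distance between beacon and bar_6 below 0.1 m and horizontal distance between the grasp point and bar_2 below 0.015 m))), for 0.05 s.
6. the fingertips rest on the bar about five sixths of the way and keep it pressed down by more than 1.5 mm (value of joint bar above 0.0015 m and contact force between the fingers and mill above 0.3 N and ((horizontal distance between beacon and bar_0 below 0.1 m and horizontal distance between the grasp point and bar_5 below 0.015 m) or (horizontal distance between beacon and bar_6 below 0.1 m and horizontal distance between the grasp point and bar_1 below 0.015 m))), for 0.05 s.
7. the fingertips rest on the bar at the reset-button end of the bar and keep it pressed down by more than 1.5 mm (value of joint bar above 0.0015 m and contact force between the fingers and mill above 0.3 N and ((horizontal distance between beacon and bar_0 below 0.1 m and horizontal distance between the grasp point and bar_6 below 0.015 m) or (horizontal distance between beacon and bar_6 below 0.1 m and horizontal distance between the grasp point and bar_0 below 0.015 m))), for 0.05 s.
8. the reset button is pressed at least 4 mm down by the fingers, with the bar released (value of joint reset above 0.004 m and value of joint bar below 0.001 m and contact force between the fingers and anything else above 0.5 N), for 0.05 s.
At the end, for the whole second after the job is handed in: the bar and the reset button are back up (within 1 mm), and every loose thing is at rest within 12 mm of where it started (value of joint each of bar, reset below 0.001 m and not (distance of any of puck, cup, jar, jar2, brush, wrench from where it was at the start of the episode above 0.012 m) and linear speed of each of puck, cup, jar, jar2, brush, wrench below 0.02 m/s); the robot touches nothing.
It fails at once if the bar is pressed down on its stop (more than 14.5 mm) or the mill or bar is shoved with more than 20 N (value of joint bar above 0.0145 m or contact force between any of the arm, the fingers and mill above 20 N).
It fails at once if the fingertips are low over the middle part of the bar (within 45 degrees of its middle) with the bar not pressed: landed or lifted off between the ends (horizontal distance between the grasp point and bar_centre between 0.085 and 0.115 m and x of the grasp point in the frame of bar_centre below -0.071 m and z of the grasp point in the frame of bar_3 below 0.029 m and value of joint bar below 0.0004 m).
It fails at once if the fingers straddle or grip the bar (the point between the finger pads goes below the bar's top, at the bar) (horizontal distance between the grasp point and bar_centre between 0.085 and 0.115 m and x of the grasp point in the frame of bar_centre below 0 m and z of the grasp point in the frame of bar_3 below -0.002 m).
It fails at once if a loose thing is moved by more than 12 mm, lifted or carried (distance of any of puck, cup, jar, jar2, brush, wrench from where it was at the start of the episode above 0.012 m).
It also fails if it takes over 54 s, if anything falls off the work surface, if the arm or the gripper's body presses on something with over 40 N, if the wrist force passes 120 N, or if a joint passes its speed limit or range.

## Working session

There is one attempt and no reset: what is moved stays moved. The work goes in short steps, Python scripts to look and compute and a tool call to move; the robot and the scene stay as the last step left them, time stands still between calls to the robot, and variables do not carry over. Pictures are saved under pics/ and viewed, at most 10 in all, crops included, and the job is handed in when it is done.

Besides the shell and the picture viewer there is one more tool, called after "Emit:" as name(argument=value, ...) on one line, values as JSON. arm_command: Moves the arm, as the interface text tells. Its arguments: {"type":"object","properties":{"fingers":{"type":"array","items":{"type":"number"}},"travel":{"type":"array","items":{"type":"array","items":{"type":"number"}}},"dr":{"type":"array","items":{"type":"array","items":{"type":"number"}}},"squeeze":{"type":"number"}},"required":["fingers","travel","dr"]}

```bash
mkdir -p pics; ls
python3 - <<'E'
from cell import *
import cv2,numpy as np,pickle
s=observe();print(s['time'],s['tool_pos'],s['tool_rot'],s['opening'],s['contact_force'])
d={}
for n in("scene","side"):
    c=read_camera(n);d[n]=c;cv2.imwrite(f"pics/{n}0.png",c['color'])
    print(n,c['fx'],c['cx'],c['cy'],(-c['R'].T@c['t']).round(3),c['R'].round(2).tolist())
pickle.dump(d,open('c0.pkl','wb'))
E
```

```text
pics
0.0 [ 0.20571787 -0.48257053  0.22603853] [-3.14005595e+00 -2.57797556e-04  4.02785657e-01] 0.0917109150227428 [-0.15065216 -0.81546781 -0.07468026]
scene 572.2231396842421 315.20129758859537 239.55770008371377 [ 1.32  -0.826  1.158] [[0.72, 0.69, -0.01], [0.46, -0.5, -0.73], [-0.51, 0.52, -0.68]]
side 600.2155922694616 324.274066277575 236.20750279592968 [0.327 1.063 0.821] [[-0.98, -0.17, 0.02], [-0.11, 0.54, -0.83], [0.13, -0.82, -0.55]]
```

View pics/scene0.png

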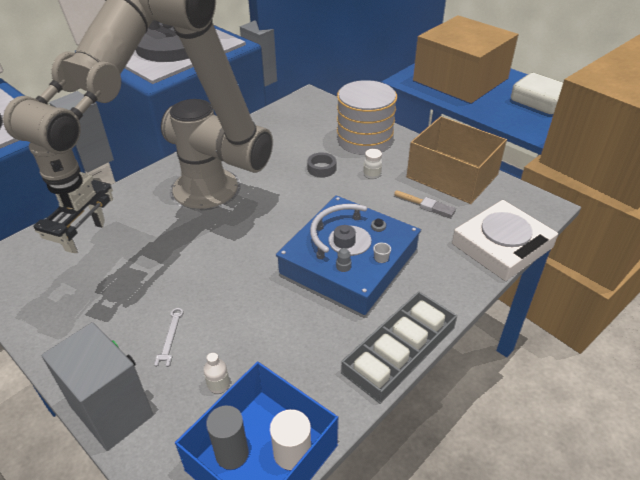

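View pics/side0.png

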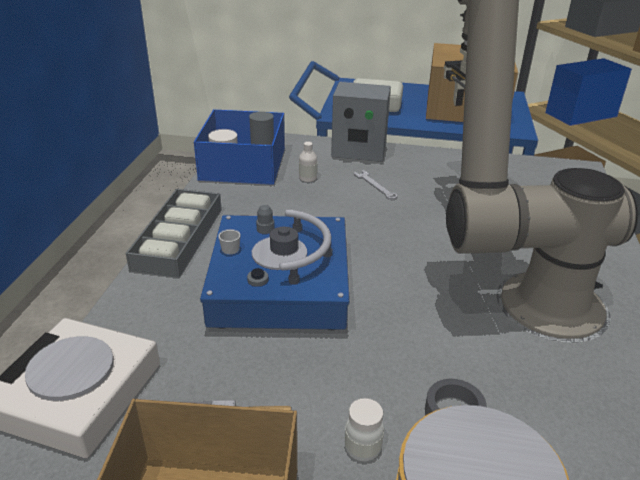

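The scene view shows the blue mill at about (350,250), the bar arc around (335,230), the beacon at (344,260) and the reset button at (378,223). The side view shows the bar at (310,240), the beacon at (265,218) on the far (-y) side and the reset button at (258,276). So the run goes from bar_6 to bar_0.

```bash
cat > h.py <<'E'
import numpy as np,cv2,pickle
from scipy.optimize import least_squares
def cloud(c):
    v,u=np.nonzero(c['z_map']>0);z=c['z_map'][v,u]
    P=np.stack([(u-c['cx'])/c['fx']*z,(v-c['cy'])/c['fy']*z,z],1)
    return (P-c['t'])@c['R'],c['color'][v,u].astype(int)
E
python3 - <<'E'
from h import *
d=pickle.load(open('c0.pkl','rb'))
for n in d:
    P,C=cloud(d[n]); b,g,r=C.T
    dk=(abs(P[:,2]-.09)<.01)&(b>1.8*r)&(P[:,0]>.3)&(P[:,0]<.85)&(abs(P[:,1])<.35)
    D=P[dk]; rect=cv2.minAreaRect(D[:,:2].astype(np.float32)); print(n,'deck',dk.sum(),np.median(D[:,2]),rect)
    c0=np.array(rect[0])
    rr=np.hypot(*(P[:,:2]-c0).T)
    for lo,hi,k in((.124,.145,'bar'),):
        m=(P[:,2]>lo)&(P[:,2]<hi)&(rr>.07)&(rr<.135)
        Q=P[m]
        # drop points near beacon: x beyond centre
        f=lambda p:np.hypot(Q[:,0]-p[0],Q[:,1]-p[1])-.1
        s=least_squares(f,c0,loss='soft_l1',f_scale=.002)
        a=np.degrees(np.arctan2(Q[:,1]-s.x[1],Q[:,0]-s.x[0]))%360
        print(k,m.sum(),s.x,np.std(f(s.x)),np.percentile(Q[:,2],[50,98]),np.histogram(a,bins=range(0,361,15))[0])
    top=(P[:,2]>.1455)&(P[:,2]<.155)&(rr>.07)&(rr<.135); print('beacon',top.sum(),P[top].mean(0))
    bl=(P[:,2]>.106)&(P[:,2]<.118)&(rr>.07)&(rr<.135)&(C.sum(1)<120); print('reset',bl.sum(),np.median(P[bl],0))
E
```

```text
scene deck 5301 0.08962727149840519 ((0.5853099822998047, 0.05715017765760422), (0.28541940450668335, 0.31214600801467896), 10.422761917114258)
bar 660 [0.58863485 0.05433198] 0.006187357537534078 [0.13517854 0.14284259] [21  6  0  0  0  0  0 49 52 49 47 49 43 40 39 40 45 47 20 40 61  0  0 12]
beacon 43 [ 0.63976336 -0.02861897  0.14802284]
reset 0 [nan nan nan]
side deck 7906 0.08880065146168228 ((0.584044873714447, 0.062149204313755035), (0.282959520816803, 0.30788829922676086), 9.9271879196167)
bar 1054 [0.58269771 0.06666365] 0.005534572985180274 [0.13423343 0.14215373] [ 24   0   0   0   0   0   3 106 100  95  78  65  58  52  54  67  74  81
  32  55  92   0   0  18]
beacon 34 [ 0.63574785 -0.02179764  0.14717968]
reset 20 [0.59985234 0.16924257 0.10863981]
  return _methods._mean(a, axis=axis, dtype=dtype,
  ret = um.true_divide(
```

Emit:
arm_command(fingers=[1,1,1,1,1,1,1,1], travel=[[0.02,-0.01,-0.02],[0.05,-0.03,-0.04],[0.085,-0.045,-0.06],[0.12,-0.065,-0.07],[0.155,-0.085,-0.07],[0.19,-0.1,-0.07],[0.22,-0.12,-0.07],[0.25,-0.135,-0.07]], dr=[[0,0,3],[0,0,6],[0,0,9],[0,0,12],[0,0,15],[0,0,18],[0,0,21],[0,0,23.08]], squeeze=5)

```text
time: 0.77
tool_pos: [0.3835, -0.2586, 0.2967]
tool_rot: [-3.141, 0.0, -0.002]
contact_force: [0.5, -0.9, -0.0]
opening: 0.0432
grip_force: 0.0
```

```bash
python3 -c "
from cell import *
s=observe();print(s)"
```

```text
{'time': 0.7667, 'qpos': array([-7.59277498e-01,  1.76683827e-01,  1.55439117e+00,  8.62650581e-05,
        1.41101629e+00,  8.13675757e-01]), 'qvel': array([ 0.87413546,  0.07186852, -0.09009999, -0.00421026,  0.00614229,
        1.28199847]), 'joint_efforts': array([ -4.19752166, -37.40267158, -25.03289044,   0.10115633,
         0.09425656,  -1.49279717]), 'tool_pos': array([ 0.38345693, -0.25856204,  0.29665288]), 'tool_rot': array([-3.14118828e+00,  3.03927361e-04, -2.17061313e-03]), 'contact_force': array([ 0.53154635, -0.85805104, -0.01254454]), 'torque': array([ 0.01167427, -0.03565526, -0.01334278]), 'grip_force': 0.0, 'opening': 0.04317032812905032}
```

Emit:
arm_command(fingers=[1,1,1,1,1,1,1,1], travel=[[0.026,-0.032,0],[0.052,-0.065,0],[0.078,-0.098,0],[0.104,-0.13,0],[0.13,-0.163,0],[0.156,-0.195,0],[0.172,-0.215,0],[0.178,-0.223,0]], dr=[[0,0,0],[0,0,0],[0,0,0],[0,0,0],[0,0,0],[0,0,0],[0,0,0],[0,0,0]])

```text
time: 1.43
tool_pos: [0.5623, -0.0345, 0.2957]
tool_rot: [-3.14, 0.001, 0.004]
contact_force: [-0.9, -0.7, -0.8]
opening: 0.0003
grip_force: 0.0
```

Run:
```python
from cell import *
import cv2,numpy as np,pickle
c=read_camera("wrist");pickle.dump(c,open('w.pkl','wb'));cv2.imwrite("pics/w1.png",c['color'])
s=observe();print(s['tool_pos'],s['opening'],(-c['R'].T@c['t']).round(3),c['R'].round(2).tolist(),c['fx'])
```

```text
[ 0.5622182  -0.03472572  0.29567381] 0.0005649729469211797 [ 0.631 -0.035  0.453] [[0.0, -1.0, -0.0], [-0.97, -0.0, 0.26], [-0.26, 0.0, -0.97]] 371.64829954431775
```

View pics/w1.png

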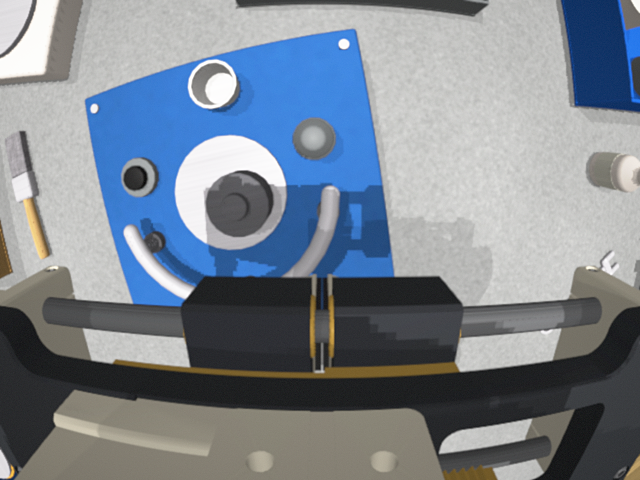

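The wrist view shows the reset button at (139,178), the beacon at (314,138), the clamp plate around (231,192), and the bar ends near (330,190) and (130,230).

Run:
```python
from h import *
c=pickle.load(open('w.pkl','rb'));img=c['color'].astype(int)
def ray(u,v,z):
    u=np.atleast_1d(u).astype(float);v=np.atleast_1d(v).astype(float)
    x=(u-c['cx'])/c['fx'];y=(v-c['cy'])/c['fy'];r=np.hypot(x,y)+1e-12
    d=np.stack([np.sin(r)*x/r,np.sin(r)*y/r,np.cos(r)],1)@c['R']
    o=-c['R'].T@c['t'];return (o+d*((z-o[2])/d[:,2])[:,None])[:,:2]
V,U=np.mgrid[:480,:640]
def blob(m,near,k=1):
    n,l,s,ce=cv2.connectedComponentsWithStats(m.astype(np.uint8))
    i=l[near[1],near[0]];print('area',s[i]);return l==i
dark=(img.max(2)<60)
m=blob(dark,(136,178));v,u=np.nonzero(m);R=ray(u,v,.112);print('reset',R.mean(0),np.ptp(R,0))
gray=(img.max(2)-img.min(2)<40)
m=blob((gray)&(V<275),(314,138));v,u=np.nonzero(m);B=ray(u,v,.15);print('beacon(rough)',B.mean(0))
# bar: grey pixels on blue at tube height, cast at z=.130 (tube axis)
P=ray(U.ravel(),V.ravel(),.130)
c0=np.array([.5855,.0603]);rr=np.hypot(*(P-c0).T)
S=img.max(2)-img.min(2);br=((S<45)&(img.max(2)>90)).ravel()
a=np.degrees(np.arctan2(P[:,1]-c0[1],P[:,0]-c0[0]))%360
k=br&(rr>.085)&(rr<.115)&(V.ravel()<272)&(a>85)&(a<275);Q=P[k]
f=lambda p:np.hypot(Q[:,0]-p[0],Q[:,1]-p[1])-.1
s=least_squares(f,c0,loss='soft_l1',f_scale=.004);print('bar',k.sum(),s.x,np.histogram(a[k],bins=range(80,281,10))[0],a[k].min(),a[k].max())
for n,p in(('scr',(344,44)),('scr2',(94,108))):print(n,ray(*p,.09))
# clamp outer edge on blue boundary side
blue=(img[...,0]>1.8*img[...,2])&(img[...,0]>60)
Pp=ray(U.ravel(),V.ravel(),.096);q=(~blue).ravel()&(img.min(2)>150).ravel()&(np.hypot(*(Pp-c0).T)<.07)
h=cv2.convexHull(np.stack([U.ravel()[q],V.ravel()[q]],1).astype(np.int32))[:,0]
H=ray(h[:,0],h[:,1],.096);g=lambda p:np.hypot(H[:,0]-p[0],H[:,1]-p[1])-.058
s=least_squares(g,c0,loss='soft_l1',f_scale=.001);print('plate',s.x,len(h),np.abs(g(s.x)).mean())
```

```text
area [124 166  23  24 405]
reset [0.60381704 0.15279002] [0.02314306 0.02656235]
area [ 293  118   43   41 1380]
beacon(rough) [ 0.63519842 -0.02772614]
bar 2587 [0.5848856  0.05806397] [ 27   0 102 269 274 187  10   0   0   0   0   0   0   0 118 336 351 368
 389 156] 85.17198252658146 274.80398417150957
scr [[ 0.73067497 -0.05526846]]
scr2 [[0.68321369 0.21612844]]
plate [0.58356939 0.05819714] 46 0.00033082995348225586
```

Emit:
arm_command(fingers=[1,1,1,1,1,1], travel=[[0,0,0.035],[0,0,0.07],[0,0,0.105],[0,0,0.135],[0,0,0.145],[0,0,0.145]], dr=[[0,0,0],[0,0,0],[0,0,0],[0,0,0],[0,0,0],[0,0,0]])

```text
time: 1.98
tool_pos: [0.5588, -0.0387, 0.1494]
tool_rot: [-3.141, 0.006, -0.001]
contact_force: [0.4, -0.4, 0.8]
opening: 0.0003
grip_force: 0.0
```

```bash
python3 -c "
from cell import *
s=observe();print(s['tool_pos'],s['contact_force'],s['opening'])
import numpy as np
c=np.array([.5845,.059])
for f in range(66,-67,-6):
    t=np.radians(190+f);p=c+.1*np.array([np.cos(t),np.sin(t)]);print(f,p.round(4))"
```

```text
[ 0.5587865  -0.03866869  0.14935044] [ 0.38368786 -0.37482143  0.82070593] 0.0003250105396632578
66 [ 0.5603 -0.038 ]
60 [ 0.5503 -0.035 ]
54 [ 0.5407 -0.0309]
48 [ 0.5315 -0.0258]
42 [ 0.5229 -0.0198]
36 [ 0.515  -0.0129]
30 [ 0.5079 -0.0053]
24 [0.5016 0.0031]
18 [0.4962 0.0121]
12 [0.4918 0.0215]
6 [0.4884 0.0314]
0 [0.486  0.0416]
-6 [0.4847 0.052 ]
-12 [0.4846 0.0625]
-18 [0.4855 0.0729]
-24 [0.4875 0.0832]
-30 [0.4905 0.0932]
-36 [0.4946 0.1028]
-42 [0.4997 0.112 ]
-48 [0.5057 0.1206]
-54 [0.5126 0.1285]
-60 [0.5202 0.1356]
-66 [0.5286 0.1419]
```

Emit:
arm_command(fingers=[1,1,1,1,1,1,1], travel=[[0,0,0.005],[0,0,0.01],[0,0,0.013],[0,0,0.016],[0,0,0.018],[0,0,0.019],[0,0,0.019]], dr=[[0,0,0],[0,0,0],[0,0,0],[0,0,0],[0,0,0],[0,0,0],[0,0,0]])

```text
time: 2.57
tool_pos: [0.5615, -0.0381, 0.1332]
tool_rot: [3.141, -0.002, 0.0]
contact_force: [1.7, -0.8, 3.2]
opening: 0.0005
grip_force: 1.2
```

Run:
```python
from cell import *
import cv2
c=read_camera("side");s=observe();print(s['tool_pos'],s['contact_force'])
cv2.imwrite("pics/s2.png",cv2.resize(c['color'][180:310,190:370],None,fx=4,fy=4))
s=observe();print(s['tool_pos'],s['contact_force'])
```

```text
[ 0.5615298  -0.03806797  0.13327232] [ 1.62688663 -2.08540744  2.99714261]
[ 0.5615298  -0.03806797  0.13327232] [ 1.62688663 -2.08540744  2.99714261]
```

View pics/s2.png

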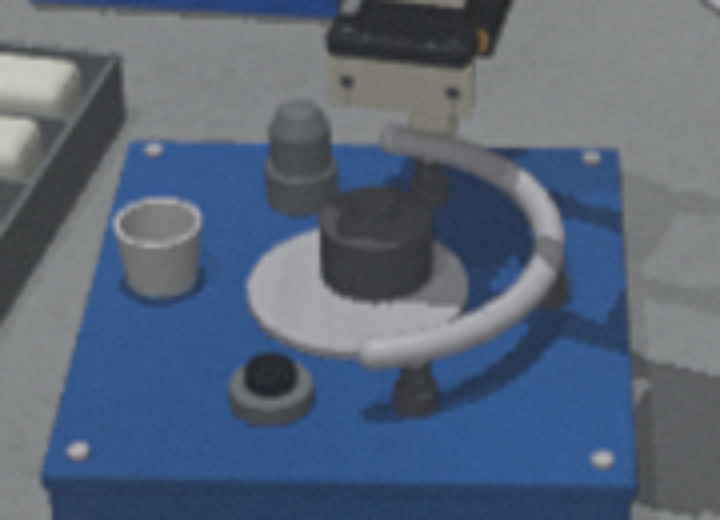

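Picture: the closed tip rests on the bar top near (430,135), by the beacon. The force of about 3 N means roughly 6 mm of press. Now for the slide.

Emit:
arm_command(fingers=[1,1,1,1,1,1,1,1], travel=[[-0.01,-0.003,0.001],[-0.0196,-0.0071,0.001],[-0.0288,-0.0122,0.001],[-0.0374,-0.0182,0.001],[-0.0453,-0.0251,0.001],[-0.0524,-0.0327,0.001],[-0.0587,-0.0411,0.001],[-0.0587,-0.0411,0.001]], dr=[[0,0,0],[0,0,0],[0,0,0],[0,0,0],[0,0,0],[0,0,0],[0,0,0],[0,0,0]])

```text
time: 3.28
tool_pos: [0.5006, 0.0051, 0.1317]
tool_rot: [-3.141, 0.002, 0.001]
contact_force: [-2.0, 2.6, 3.3]
opening: 0.0005
grip_force: 1.5
```

Emit:
arm_command(fingers=[1,1,1,1,1,1,1,1], travel=[[-0.0054,-0.009,0],[-0.0098,-0.0184,0],[-0.0132,-0.0283,0],[-0.0156,-0.0385,0],[-0.0169,-0.0489,0],[-0.017,-0.0594,0],[-0.0161,-0.0698,0],[-0.0141,-0.0801,0]], dr=[[0,0,0],[0,0,0],[0,0,0],[0,0,0],[0,0,0],[0,0,0],[0,0,0],[0,0,0]])

```text
time: 3.95
tool_pos: [0.4878, 0.0846, 0.1316]
tool_rot: [3.141, 0.001, 0.0]
contact_force: [0.5, -2.1, 2.8]
opening: 0.0009
grip_force: 1.5
```

Emit:
arm_command(fingers=[1,1,1,1,1,1,1,1], travel=[[0.003,-0.01,0],[0.0071,-0.0196,0],[0.0122,-0.0288,0],[0.0182,-0.0374,0],[0.0251,-0.0453,0],[0.0327,-0.0524,0],[0.0411,-0.0587,0],[0.0411,-0.0587,0]], dr=[[0,0,0],[0,0,0],[0,0,0],[0,0,0],[0,0,0],[0,0,0],[0,0,0],[0,0,0]])

```text
time: 4.62
tool_pos: [0.531, 0.1437, 0.1316]
tool_rot: [-3.14, -0.002, 0.0]
contact_force: [1.1, 1.8, 3.0]
opening: 0.0008
grip_force: 1.5
```

Run:
```python
from cell import *
import cv2
c=read_camera("side");s=observe();print(s['tool_pos'],s['contact_force'])
cv2.imwrite("pics/s3.png",cv2.resize(c['color'][160:310,190:370],None,fx=4,fy=4))
```

```text
[0.53063357 0.14326064 0.13166332] [1.22672992 2.33952707 2.57224601]
```

View pics/s3.png

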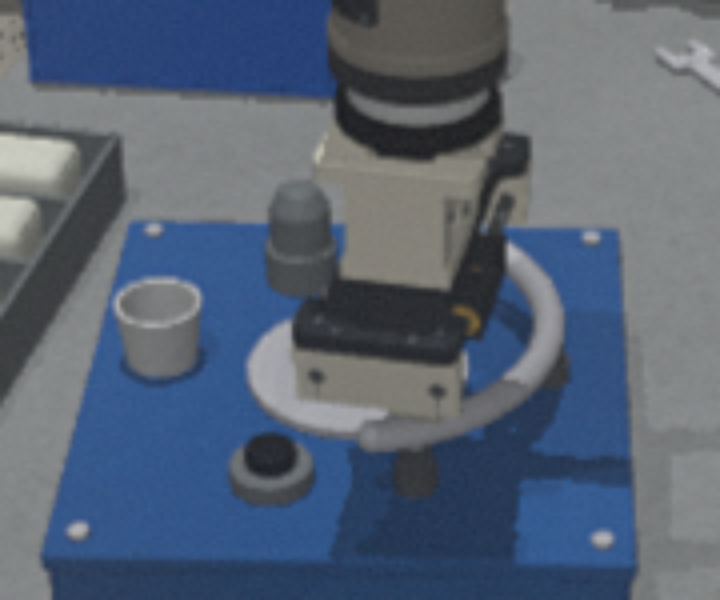

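The tip sits over the bar's reset end near (410,420). I'll check the bar's actual depression from depth before lifting.

Run:
```python
from h import *
from cell import *
d0=pickle.load(open('c0.pkl','rb'));c0=np.array([.5845,.059])
for n in('scene','side'):
    for k,c in(('before',d0[n]),('now',read_camera(n))):
        P,C=cloud(c);r=np.hypot(*(P[:,:2]-c0).T);a=(np.degrees(np.arctan2(P[:,1]-c0[1],P[:,0]-c0[0]))%360)-190
        m=(r>.095)&(r<.105)&(a>-81)&(a<-74)&(P[:,2]>.11);m2=(r>.095)&(r<.105)&(a>-40)&(a<60)&(P[:,2]>.11)&(P[:,2]<.145)
        print(n,k,m.sum(),np.median(P[m,2]),m2.sum(),np.median(P[m2,2]))
s=observe();c=d0['side']
for p in(s['tool_pos'],[.5286,.1419,.132]):
    q=c['R']@np.array(p)+c['t'];u=c['fx']*q[0]/q[2]+c['cx'];v=c['fy']*q[1]/q[2]+c['cy'];print((u-190)*4,(v-160)*4)
```

```text
scene before 10 0.1378094263788916 162 0.1365915013888473
scene now 42 0.16353680115834052 158 0.13031507254291533
side before 21 0.13530498757906412 211 0.13629047291353927
side now 34 0.13071027544768848 172 0.13001005199856636
423.7791830317576 410.6555519317783
426.7027823828962 409.9072196136408
```

Emit:
arm_command(fingers=[1,1,1,1,1,1,1,1], travel=[[0,0,-0.015],[0,0,-0.035],[0.025,-0.004,-0.035],[0.055,-0.009,-0.035],[0.074,-0.012,-0.03],[0.074,-0.012,-0.005],[0.074,-0.012,0.01],[0.074,-0.012,0.012]], dr=[[0,0,0],[0,0,0],[0,0,0],[0,0,0],[0,0,0],[0,0,0],[0,0,0],[0,0,0]])

```text
time: 5.43
tool_pos: [0.6008, 0.1533, 0.1157]
tool_rot: [3.14, 0.008, -0.001]
contact_force: [-0.4, -0.3, -0.8]
opening: 0.0007
grip_force: 0.0
```

Emit:
arm_command(fingers=[1,1,1,1,1,1,1], travel=[[0,0,0.004],[0,0,0.008],[0,0,0.01],[0,0,0.012],[0,0,0.0135],[0,0,0.0135],[0,0,0.0135]], dr=[[0,0,0],[0,0,0],[0,0,0],[0,0,0],[0,0,0],[0,0,0],[0,0,0]])

```text
time: 6.02
tool_pos: [0.6035, 0.1539, 0.107]
tool_rot: [3.141, -0.001, 0.0]
contact_force: [-0.9, -1.5, 4.0]
opening: 0.0003
grip_force: 2.2
```

Emit:
arm_command(fingers=[1,1,1], travel=[[0,0,0.0005],[0,0,0.001],[0,0,0.001]], dr=[[0,0,0],[0,0,0],[0,0,0]])

```text
time: 6.27
tool_pos: [0.6035, 0.154, 0.1062]
tool_rot: [3.141, -0.001, 0.0]
contact_force: [-3.0, -2.3, 9.1]
opening: 0.0006
grip_force: 4.2
```

Run:
```python
from cell import *
import cv2
c=read_camera("side");s=observe();print(s['tool_pos'],s['contact_force'])
cv2.imwrite("pics/s4.png",cv2.resize(c['color'][160:310,190:370],None,fx=4,fy=4))
```

```text
[0.60346634 0.15394213 0.10619423] [-2.77211806 -2.28135752  8.0995664 ]
```

View pics/s4.png

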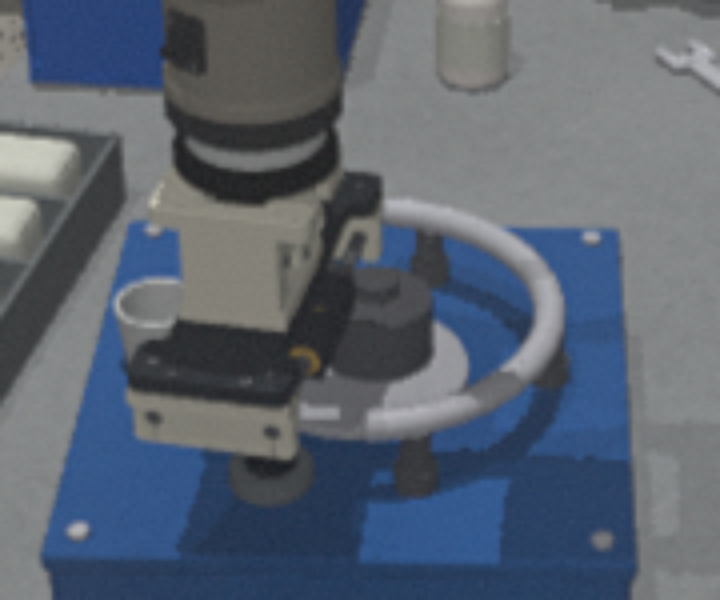

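The fingertips press the button at (270,460), bottomed out at about 8 N, with the bar up and the puck and cup in place. Lifting clear.

Emit:
arm_command(fingers=[1,1,1,1,1,1,1,1], travel=[[0,0,-0.01],[0,0,-0.035],[0,0,-0.07],[0,0,-0.105],[0,0,-0.14],[0,0,-0.16],[0,0,-0.16],[0,0,-0.16]], dr=[[0,0,0],[0,0,0],[0,0,0],[0,0,0],[0,0,0],[0,0,0],[0,0,0],[0,0,0]])

```text
time: 6.98
tool_pos: [0.6036, 0.1544, 0.2664]
tool_rot: [-3.141, -0.003, 0.0]
contact_force: [-0.4, 0.2, -0.4]
opening: 0.0005
grip_force: 0.0
```

```bash
python3 -c "
from cell import *
s=observe();print(s['tool_pos'],s['contact_force']);print(hand_in())"
```

```text
[0.60358747 0.15442451 0.26638742] [-0.38642123  0.20214576 -0.38178098]
the job is handed in; nothing more can be done
None
```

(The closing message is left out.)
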